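Lock the retaining bar over a row of caps with the ratchet lever

ROBOT

A 7-joint arm with a two-finger parallel gripper is mounted at the origin on a cart in front of the work surface, level with it; the furniture and walls round the work are solid. World frame = base frame: x ahead of the robot, y to its left, z up, the work surface at z = 0. Lengths are in m, angles in rad, forces in N, time in s.
With the tool pointing down it reaches from about 0.4 to 0.875 m from the base axis. Payload 19.3 kg.
Tool frame: the origin (TCP) lies midway between the tips of the shut fingers; the grasp point (between the pads) lies 19 mm behind it (bot.pinch_z is the distance from the TCP to the grasp point, in m); z points along the fingers, y is the direction in which the jaws open and shut (so a half turn about z gives the same grasp; the last joint's range is limited). The gripper opens to 85 mm and grips with 20 to 120 N. Pads are 22 mm wide; open, the fingers measure 114 mm over their backs; the gripper's body (76 mm by 85 mm) begins 54 mm behind the grasp point. The pads swing forward as they close: fully open they stand 13 mm farther back than shut.
Start: joints at [-1.29, 0.521, -0.036, 1.599, 0.021, 1.021, -0.113], TCP at [0.215, 0.587, 0.202] pointing down, gripper open.
Joint ranges: [-2.91, 2.91], [-0.3, 2.13], [-1.5, 1.42], [0.17, 2.43], [-1.26, 4.41], [0.16, 1.93], [-2.52, 2.52]. Speed limits (rad/s): [1.89, 1.89, 2.39, 2.39, 3.01, 3.01, 3.01].

INTERFACE

Orientations are given as [roll, pitch, yaw] about the fixed x, y, z axes, in that order (R = Rz(yaw) Ry(pitch) Rx(roll)).
In Python, from workcell import bot gives the robot as it stands. The module is installed in compiled form; this text tells all that it offers.
- The arm moves only by the tool move_arm, never from a script. Its argument "moves" is text: rows parted by semicolons, each of 4 numbers parted by spaces: the shift along the tool's x, y, z in mm, then the turn about the tool's z in rad. In form: dx dy dz yaw; .... A call has exactly 10 rows; each row is the pose to reach, as a shift and turn from the pose commanded when the call began, along the tool's axes at that moment; what a row does not reach only later rows make up. A row lasts 1/12 s, in which the tool goes at most 41.7 mm and 7.16 degrees, less where a joint would pass 70% of its speed; a pose out of reach is approached as far as the arm can. A call with a gripper value outside its range is refused whole. "grip" is the opening, from 0 (shut) to 1 (fully open), set as the call begins (left out, the last holds). The fingers move at their own pace and stop on an object; "grip_force" is the grip in N (left out, the last holds). Time passes only in rows, so rows that repeat a pose let the fingers close, or fill a call up. It gives the time, the measured TCP pose, the force and the opening at its end, in the units of the state.
- bot.observe(): the state, without advancing time (a new reading comes with each control period).
- bot.grab_frame(name): name is "scene" or "top"; returns a dict with "frame" (480x640x3 uint8, red, green, blue), "z_map" (480x640 float32, m along the optical axis (not along the pixel's ray), 0 where there is no reading), "K" (3x3 intrinsics, pixels), "dist" ([k1, k2, p1, p2, k3] as OpenCV has them; the pictures are not rectified), "eye" and "attitude" of the camera in the world. Camera axes: x right, y up, looking along -z (the intrinsics and any distortion apply to the point x, -y, -z); pixel columns grow to the right and rows downward; lengths in m; the calibration is good to about 2 mm. A picture is of the moment at which its call begins.
- bot.job_done(): hands the job in, once; it reports no verdict.
Trained networks look in a picture, given as the dict that the camera call returned (one of the last four; its "shot" number tells which), for a name from the list of things; names that differ only in an ending like _2 or _b are one class to them, and where a whole thing is asked for, a point or a joint stands for the part that bears it (a point fixed in the world has none). Each returns a list of dicts, best first, with "conf" (0 to 1); they miss things now and then, are a little off and sometimes report something else, mostly with a low value. They report only what shows in the picture. A call takes as long as a camera call.
- bot.search_frame(picture, label): "at" ([column, row] in pixels, amid what is visible of it).
- bot.pinpoint(picture, label): "at" ([column, row] in pixels: a listed point, or the origin of a listed thing).
The state is a dict: "clock": time; "qpos": joint angles; "qd": joint speeds; "joint_efforts": joint torques, N m; "position": TCP position; "tool_rot": TCP orientation; "force": force on the tool from outside, world axes, zero at the start; "moment": the same for the moment, N m; "grip_width": finger opening in m.
Only numpy, scipy, OpenCV 4.12 (cv2) and the standard library are available. Lean on these libraries where they do the work, as an engineer would, in place of code of your own. Each camera call takes 0.05 s, during which the arm holds its last target. There are 200 camera calls.

TASK

Lay the loose retaining bar flat across the two notched supports of the clamp fixture, centred over the row of caps, and let go of it; then take the ratchet lever by its upright post and swing it counter-clockwise (seen from above) by exactly four clicks, so that its hold-down finger stands square across the bar. Stop before a fifth click and finish holding the post there with the gripper: do not let go. Leave the pots, tape, marker and screwdriver where they are.

Things in the scene. Friction and masses are not known exactly. Their poses are not given: they have to be found in the camera images.
- fixture: Clamp fixture fixed to the bench: base plate 135 x 136 mm, 10 high, with two dark notched supports, three black caps fixed in a row between them (tops at z 24 mm) and a ratchet lever. Origin on the bench under the middle between the supports; z up, y from one support to the other, x away from the robot towards the lever's hub.
- bar_seat (a point): Where the underside centre of the bar belongs: fixture x 0, y 0, z 26 mm, axes as the fixture's. The supports stand at y -54 and +54 mm (14 mm long in y, 40 wide in x); each has an open-topped notch 22 mm wide in x, floor at z 26, cheeks up to z 35 mm.
- bar: Loose aluminium retaining bar, about 0.12 kg: 130 mm long (own y), 16 wide (x), 12 thick, with a grip block amid it, 24 long, as wide as the bar, 16 high (top 28 mm above the underside). Origin at the centre of the underside; same both ways round. Starts lying on the bench between robot and fixture.
- hub (a point): Top of the lever's vertical hub, on its turning axis: fixture x 48, y 30, z 59 mm. Hub 22 mm thick; under it a toothed wheel 54 mm across at z 22 to 33 mm, and a sprung pawl in a block (top z 32 mm) beside it.
- grip_post: Upright black round post on the end of the lever's crank, 14 mm diameter, 46 tall, free to spin; origin at its foot, 49 mm above the bench. It moves with the lever on a circle of 70 mm radius round the hub; nothing else of the fixture is higher than 59 mm. From the hub it lies in fixture direction (0.5, -0.866) at lever value 0 and (1, 0) after four clicks.
- lever (a joint): Lever angle (rad), 0 at its first notch, growing counter-clockwise from above. The pawl clicks into the next notch each 0.262 rad (4th at 1.047, 5th at 1.309; a few more would follow). The post needs 4 to 6 N while the pawl climbs a tooth, suddenly less at the click; the pawl stops the lever going back. A weak spring rests it in its notch.
- finger_tip (a point): End of the lever's hold-down finger (underside, z 41 mm, 3 mm above the laid bar; 12 mm wide), 52 mm from the hub axis, opposite the crank. It starts clear of the bar and stands square across it, at fixture y 30 mm, after four clicks.
- ink_jar_black: round ink pot, cream with a dark stripe, 60 wide, 62 high, loose bystander; origin under its middle
- ink_jar_white: smaller round ink pot, white and grey, 54 wide, 55 high, loose bystander; origin under its middle
- hardener: slim ink pot with a blue lid, 38 wide, 66 high, loose bystander; origin under its middle
- tape_masking: roll of beige tape lying flat, 70 wide, 25 high, loose bystander; origin under its middle
- marker_black: felt marker lying flat, 128 long, 15 high, loose bystander; origin under its middle
- screwdriver: screwdriver lying flat, 185 long, 25 high, loose bystander; origin under its middle

How it is judged:
On the way, in this order (a step that is already met when the one before it is completed fails the run):
1. the bar lies flat in both notches, let go, the lever still in its first notch (x of bar in the frame of fixture between -0.004 and 0.004 m and y of bar in the frame of fixture between -0.012 and 0.012 m and z of bar in the frame of fixture between 0.023 and 0.0285 m and angle between bar's own z axis and vertical below 0.06 rad and angle between the y axis of bar and the y axis of fixture, either way round below 0.09 rad and contact force between the fingers and bar below 0.1 N and linear speed of bar below 0.02 m/s and value of joint lever below 0.2 rad), for 0.2 s.
2. the lever has clicked twice, the bar still in place (x of bar in the frame of fixture between -0.004 and 0.004 m and y of bar in the frame of fixture between -0.012 and 0.012 m and z of bar in the frame of fixture between 0.023 and 0.0285 m and angle between bar's own z axis and vertical below 0.06 rad and angle between the y axis of bar and the y axis of fixture, either way round below 0.09 rad and contact force between the fingers and bar below 0.1 N and linear speed of bar below 0.02 m/s and value of joint lever above 0.5 rad), for 0.02 s.
At the end, for the whole second after the job is handed in: The bar lies in both notches (within 4 mm across, 12 mm along, flat, untouched by the fingers) and the lever stands still in its fourth notch (1.02 to 1.27 rad) with the fingers holding its post with more than 1 N (x of bar in the frame of fixture between -0.004 and 0.004 m and y of bar in the frame of fixture between -0.012 and 0.012 m and z of bar in the frame of fixture between 0.023 and 0.0285 m and angle between bar's own z axis and vertical below 0.06 rad and angle between the y axis of bar and the y axis of fixture, either way round below 0.09 rad and contact force between the fingers and bar below 0.1 N and linear speed of bar below 0.02 m/s and value of joint lever between 1.02 and 1.27 rad and velocity of joint lever between -0.1 and 0.1 rad/s and contact force between the fingers and grip_post above 1 N); the arm keeps its last pose, push and grip.
It fails at once if the lever is taken past a fifth click (value of joint lever above 1.29 rad).
It fails at once if a pot, the tape, the marker or the screwdriver is pushed more than 20 mm from its place (distance of any of ink_jar_black, ink_jar_white, hardener, tape_masking, marker_black, screwdriver from where it was at the start of the episode above 0.02 m).
It also fails if it takes over 58 s, if anything falls off the work surface, if the arm or the gripper's body presses on something with over 40 N, if the wrist force passes 120 N, or if a joint passes its speed limit or range.

## Working session

There is one attempt and no reset: what is moved stays moved. The work goes in short steps, Python scripts to look and compute and a tool call to move; the robot and the scene stay as the last step left them, time stands still between calls to the robot, and variables do not carry over. Pictures are saved under pics/ and viewed, about 8 in all and at most 12, crops included, and the job is handed in when it is done.

Besides the shell and the picture viewer there is one more tool, called after "Request:" in YAML: its name, and indented under it one key for each argument. move_arm: Moves the arm, as the interface text tells. Its arguments: {"type":"object","properties":{"moves":{"type":"string"},"grip":{"type":"number"},"grip_force":{"type":"number"}},"required":["moves"]}

```bash
mkdir -p pics
cat > h.py <<'E'
import numpy as np, cv2
from scipy.spatial.transform import Rotation as R
from workcell import bot
def save(p,n): cv2.imwrite('pics/'+n+'.png',p['frame'][:,:,::-1])
def rot(p):
    a=np.array(p['attitude'],float)
    if a.shape==(3,3): return a
    if a.size==3: return R.from_euler('xyz',a).as_matrix()
    return R.from_quat(a).as_matrix()
def ray(p,px):
    u=cv2.undistortPoints(np.array([[px]],float),np.array(p['K'],float),np.array(p['dist'],float))[0,0]
    return rot(p)@np.array([u[0],-u[1],-1.])
def at_z(p,px,z):
    d=ray(p,px);e=np.array(p['eye'],float);return e+d*(z-e[2])/d[2]
def at_depth(p,px):
    c,r=np.round(px).astype(int);w=p['z_map'][max(r-1,0):r+2,max(c-1,0):c+2];w=w[w>0]
    return np.array(p['eye'])+ray(p,px)*(np.median(w) if w.size else np.nan)
def cloud(p):
    r,c=np.nonzero(p['z_map']>0);z=p['z_map'][r,c]
    u=cv2.undistortPoints(np.stack([c,r],1).astype(float)[:,None],np.array(p['K'],float),np.array(p['dist'],float))[:,0]
    return np.array(p['eye'])+(np.stack([u[:,0],-u[:,1],-np.ones(len(u))],1)*z[:,None])@rot(p).T, r, c
def proj(p,X):
    q=(np.atleast_2d(X)-p['eye'])@rot(p); q=q*[1,-1,-1]
    return cv2.projectPoints(q,np.zeros(3),np.zeros(3),np.array(p['K'],float),np.array(p['dist'],float))[0][:,0]
E
python3 - <<'E'
from h import *
np.set_printoptions(precision=4,suppress=True)
print(bot.observe())
for n in ('top','scene'):
    p=bot.grab_frame(n);save(p,n+'0');print(n,p['eye'],p['attitude'],p['K'])
    for l,z in (('fixture',0),('bar_seat',.026),('bar',0),('hub',.059),('grip_post',.049),('finger_tip',.041),('ink_jar_black',0),('ink_jar_white',0),('hardener',0),('tape_masking',0),('marker_black',0),('screwdriver',0)):
        for d in bot.pinpoint(p,l)[:2]: print(l,d['at'],round(d['conf'],2),at_z(p,d['at'],z),at_depth(p,d['at']))
E
```

```text
{'clock': 0.0, 'qpos': array([-1.2902,  0.522 , -0.0363,  1.6   ,  0.0212,  1.0211, -0.1128]), 'qd': array([-0.0005, -0.0009, -0.0003, -0.0001, -0.0014,  0.0002,  0.0006]), 'joint_efforts': array([  0.0004, -92.7096,   1.9798, -36.9929,   0.0178,   0.0082,
        -0.    ]), 'position': array([0.2147, 0.5866, 0.2018]), 'tool_rot': array([-3.1405,  0.0001,  2.7908]), 'force': array([ 0.6632, -0.0775, -0.1468]), 'moment': array([0.0217, 0.0156, 0.0243]), 'grip_width': 0.08561058173586007}
top [ 0.4368 -0.2493  0.9018] [ 0.1774  0.004  -1.5662] [[505.5199   0.     323.2355]
 [  0.     505.5199 246.3746]
 [  0.       0.       1.    ]]
fixture [302.7, 286.9] 0.55 [ 0.5248 -0.2086  0.    ] [ 0.5225 -0.2096  0.0231]
bar_seat [300.4, 287.5] 0.6 [ 0.5212 -0.2058  0.026 ] [ 0.5214 -0.2056  0.0231]
bar [267.4, 348.1] 0.6 [ 0.417  -0.1479  0.    ] [ 0.4177 -0.1512  0.0288]
hub [278.3, 259.7] 0.9 [ 0.5648 -0.1695  0.059 ] [ 0.565  -0.1694  0.0572]
grip_post [314.6, 237.7] 0.71 [ 0.6048 -0.2303  0.049 ] [ 0.6002 -0.2308  0.0725]
finger_tip [259.6, 284.9] 0.81 [ 0.5238 -0.1367  0.041 ] [ 0.5281 -0.
[... 1193 characters left out ...]
[ 0.5502 -0.1089 -0.001 ]
finger_tip [376.3, 317.4] 0.19 [ 0.5386 -0.3931  0.041 ] [ 0.4992 -0.4201  0.1089]
ink_jar_black [379.1, 318.0] 0.85 [ 0.5647 -0.3814  0.    ] [ 0.5012 -0.4242  0.109 ]
ink_jar_white [390.5, 223.5] 0.85 [ 0.7643 -0.252   0.    ] [ 0.7447 -0.2651  0.0242]
hardener [411.0, 255.4] 0.88 [ 0.7224 -0.3355  0.    ] [ 0.6971 -0.3502  0.0332]
tape_masking [340.9, 187.9] 0.65 [ 0.7779 -0.105   0.    ] [ 0.7576 -0.1224  0.0246]
tape_masking [419.1, 331.4] 0.64 [ 0.5888 -0.4531  0.    ] [ 0.4562 -0.5206  0.2174]
marker_black [302.5, 199.7] 0.55 [ 0.6956 -0.0679  0.    ] [ 0.6952 -0.0683  0.0005]
screwdriver [417.5, 327.6] 0.66 [ 0.5935 -0.4461  0.    ] [ 0.5807 -0.4527  0.0207]
```

Run:
```python
import cv2
a=cv2.imread('pics/top0.png')[130:430,180:500];cv2.imwrite('pics/top0c.png',cv2.resize(a,(800,750))[:600])
```

```text
(no output)
```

View pics/scene0.png

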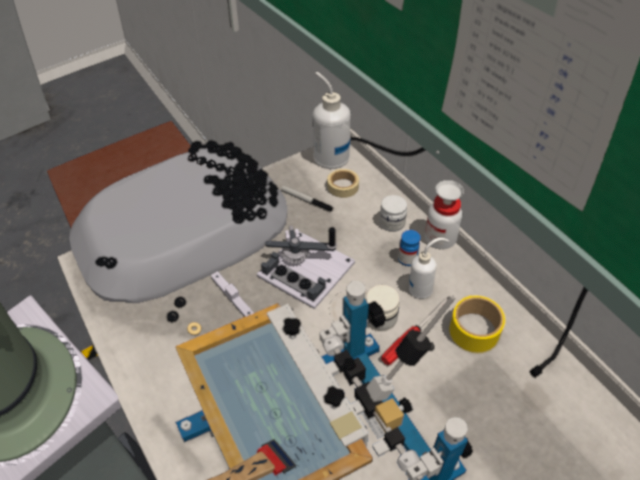

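View pics/top0c.png

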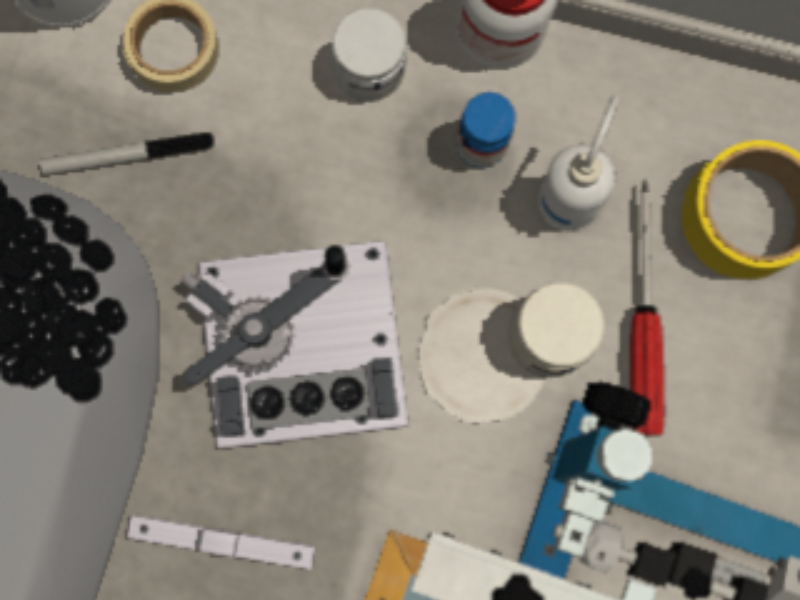

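Run:
```python
from h import *
np.set_printoptions(precision=4,suppress=True,linewidth=200)
ps=[bot.grab_frame('top'),bot.grab_frame('scene')]
X=[cloud(p)[0] for p in ps]
def near(P,c,r,z0,z1): return P[(np.hypot(*(P[:,:2]-c).T)<r)&(P[:,2]>z0)&(P[:,2]<z1)]
def rect(P):
    (c,s,a)=cv2.minAreaRect((P[:,:2]*1e3).astype(np.float32)); return np.array(c),s,a
for p,P in zip(ps,X):
    print('bench z',np.median(near(P,[.47,-.25],.03,-.02,.02)[:,2]))
    b=near(P,[.419,-.15],.08,.006,.05);print('bar',len(b),rect(b),b.mean(0), np.percentile(b[:,2],[5,50,95]))
    c,r=b[:,:2].mean(0),None
    u,s,v=np.linalg.svd(b[:,:2]-c);print(' axis',v[0],np.arctan2(v[0][1],v[0][0]))
    t=near(b,c,.05,.021,.05);print(' block',len(t),t.mean(0) if len(t) else '')
    f=near(P,[.54,-.208],.115,.005,.05);print('plate',len(f),rect(f))
# height map (max) 2cm grid, cm
P=np.vstack(X)
xs=np.arange(.3,.9,.03);ys=np.arange(.3,-.6,-.03)
print('y   ',*['%3d'%round(y*100) for y in ys])
for x in xs:
    print('%.2f'%x,*['%3d'%round(100*max([0]+list(near(P,[x,y],.018,-.1,.6)[:,2]))) for y in ys])
```

```text
bench z -7.280409128646026e-05
bar 1062 (array([ 451.9009, -143.4533]), (144.5118865966797, 94.4021224975586), 88.09999084472656) [ 0.4334 -0.1382  0.0165] [0.0089 0.0132 0.0302]
 axis [0.1266 0.992 ] 1.4438385581820739
 block 138 [ 0.4197 -0.1506  0.0279]
plate 5705 (array([ 550.7309, -204.1536]), (153.1857452392578, 224.22817993164062), 6.902487754821777)
bench z -0.0009956362300381771
bar 987 (array([ 450.5289, -139.8655]), (95.18869018554688, 140.86334228515625), 1.3439449071884155) [ 0.4359 -0.1284  0.0162] [0.0079 0.0128 0.0296]
 axis [-0.0153 -0.9999] -1.5861177034835179
 block 132 [ 0.4236 -0.1432  0.026 ]
plate 4461 (array([ 555.3801, -183.1476]), (138.34915161132812, 184.66017150878906), 7.773410320281982)
y     30  27  24  21  18  15  12   9   6   3   0  -3  -6  -9 -12 -15 -18 -21 -24 -27 -30 -33 -36 -39 -42 -45 -48 -51 -54 -57
0.30   0   0   3   5   7   7   7   7   8   8   7   5   0   1   1   1   0   8   9   7   7   7   7   7   7   7  11  11   8   2
0.33   0   0   5   7   7   7   8   8   8   8   7   7   3   1   1   1   1   0   8   8   7   7   7   7  11  14  14  11  11  11
[... 1675 characters left out ...]
  0   0   3   3   0   1   0   6   6   0   0   8   0  35  42  57  59  60  60
0.78   0   0   0   0   0   0   0   0   0   0   0  13   3   3   3   3   0   0   6   6   0  40  52  53  55  56  57  58  13  13
0.81   0   0   0   0   0   0   0   0   0  13  23  17  14   3   3   0   0  21  23  47  49  51  52  52  25  14  14  13   0   0
0.84   0   0   0   0   0   0   0   0   0  14  23  21  16   0  23  43  44  45  46  48  48  13  14  13  13   0   0   0   0   0
0.87   0   0   0   0   0   0   0   0   0   0  22  23  39  40  41  41  43  14  14  13  13   0   0   0   0   0   0   0   0   0
0.90   0   0   0   0   0   0   0  23  34  35  37  38  39  13  13  13  13   0   0   0   0   0   0   0   0   0   0   0   0   0
```

Run:
```python
from h import *
from scipy.ndimage import label
np.set_printoptions(precision=4,suppress=True,linewidth=200)
for n in ('top','scene'):
    p=bot.grab_frame(n);P,r,c=cloud(p);br=p['frame'][r,c].min(1)
    s=(np.hypot(*(P[:,:2]-[.42,-.15]).T)<.08)&(P[:,2]>.006)&(P[:,2]<.035)&(br>150)
    m=np.zeros(p['z_map'].shape,np.uint8);m[r[s],c[s]]=1
    L,k=label(m);j=np.bincount(L.ravel())[1:].argmax()+1
    b=P[L[r,c]==j];q=cv2.minAreaRect((b[:,:2]*1e3).astype(np.float32));u,S,v=np.linalg.svd(b[:,:2]-b[:,:2].mean(0));
    v=v[0]*np.sign(v[0][1]);print(n,'bar',len(b),q,'yaw',-np.arctan2(v[0],v[1]))
    t=b[b[:,2]>.022];print(' block',len(t),(t[:,:2].max(0)+t[:,:2].min(0))/2,t.mean(0))
    # fixture
    s=(np.hypot(*(P[:,:2]-[.535,-.208]).T)<.11)&(P[:,2]>.006)&(P[:,2]<.014)&(br>150)
    m[:]=0;m[r[s],c[s]]=1;L,k=label(m);j=np.bincount(L.ravel())[1:].argmax()+1
    b=P[(L[r,c]==j)];q=cv2.minAreaRect((b[:,:2]*1e3).astype(np.float32));print(' plate',len(b),q,b[:,2].mean())
    s=(np.hypot(*(P[:,:2]-[.52,-.208]).T)<.08)&(P[:,2]>.029)&(P[:,2]<.040)&(P[:,0]<.55)
    m[:]=0;m[r[s],c[s]]=1;L,k=label(m)
    for j in range(1,k+1):
        b=P[L[r,c]==j]
        if len(b)>15: print(' support',len(b),b.mean(0),cv2.minAreaRect((b[:,:2]*1e3).astype(np.float32)))
    s=(np.hypot(*(P[:,:2]-[.52,-.208]).T)<.05)&(P[:,2]>.018)&(P[:,2]<.029)
    print(' caps',P[s].mean(0),cv2.minAreaRect((P[s][:,:2]*1e3).astype(np.float32)))
    s=(np.hypot(*(P[:,:2]-[.61,-.232]).T)<.03)&(P[:,2]>.085)
    print(' post top',s.sum(),P[s].mean(0),(P[s].min(0)+P[s].max(0))/2)
    s=(np.hypot(*(P[:,:2]-[.565,-.1695]).T)<.03)&(P[:,2]>.055)&(P[:,2]<.066)
    print(' hub top',s.sum(),P[s].mean(0),(P[s].min(0)+P[s].max(0))/2)
```

```text
top bar 373 ((415.6376647949219, -176.28382873535156), (75.52729034423828, 14.777359008789062), 80.54914093017578) yaw -0.16625244237539624
 block 116 [ 0.4203 -0.1504] [ 0.4201 -0.1502  0.0283]
 plate 1985 ((560.1964111328125, -205.67669677734375), (134.2357940673828, 134.18572998046875), 6.870439529418945) 0.010322330895001206
 support 106 [ 0.5446 -0.1755  0.0326] ((543.0482788085938, -175.6845703125), (34.466575622558594, 12.62292194366455), 89.58901977539062)
 support 45 [ 0.5408 -0.2613  0.035 ] ((540.7388305664062, -261.2861328125), (12.08591365814209, 9.979172706604004), 89.50960540771484)
 support 44 [ 0.5281 -0.1548  0.0348] ((528.1109619140625, -154.64244079589844), (8.720802307128906, 12.718158721923828), 8.316567420959473)
 support 46 [ 0.5103 -0.2651  0.0355] ((510.4076232910156, -265.56243896484375), (8.606796264648438, 13.739631652832031), 2.0320029258728027)
 support 45 [ 0.4976 -0.1588  0.0353] ((497.5283203125, -157.7887725830078), (9.086182594299316, 14.026365280151367), 3.864386796951294)
 caps [ 0.5199 -0.2053  0.0233] ((534.8265991210938, -205.69479370117188), 
[... 777 characters left out ...]
 7.843116760253906)
 support 35 [ 0.4969 -0.1607  0.0337] ((496.6802673339844, -160.93336486816406), (14.321149826049805, 10.381656646728516), 89.7999496459961)
 support 44 [ 0.5402 -0.2632  0.0335] ((540.6351318359375, -262.9061279296875), (9.834456443786621, 13.657462120056152), 1.325710415840149)
 support 43 [ 0.5096 -0.2664  0.0335] ((510.4374694824219, -266.08868408203125), (10.318978309631348, 14.664997100830078), 9.804969787597656)
 caps [ 0.5217 -0.2022  0.0229] ((536.3059692382812, -204.6552734375), (66.1179428100586, 99.5105209350586), 11.218798637390137)
 post top 54 [ 0.6041 -0.2318  0.0919] [ 0.6051 -0.231   0.0916]
 hub top 40 [ 0.5618 -0.1757  0.0571] [ 0.5605 -0.1769  0.0574]
```

```bash
cat >> h.py <<'E'
def plan(x,y,z,yaw,fr=None):
    s=bot.observe(); T=R.from_euler('xyz',s['tool_rot']).as_matrix() ; pos=s['position']
    if fr is not None: pos=np.array(fr[:3]); T=R.from_euler('xyz',[np.pi,0,fr[3]]).as_matrix(); y0=fr[3]
    else: y0=s['tool_rot'][2]
    d=T.T@(np.array([x,y,z])-pos)*1e3; w=-((yaw-y0+np.pi)%(2*np.pi)-np.pi)
    print('shift',d.round(1),'turn',round(w,3),'dist',round(np.linalg.norm(d),1),'rows',round(max(np.linalg.norm(d)/41.7,abs(w)/.125),1))
E
python3 - <<'E'
from h import *
plan(.44,.29,.21,1.87)
E
```

```text
shift [-313.5 -201.5   -7.6] turn 0.921 dist 372.7 rows 8.9
```

Request:
move_arm:
  moves: "-32 -20 -1 .1; -64 -40 -2 .2; -96 -60 -3 .3; -128 -81 -4 .4; -160 -102 -5 .5; -192 -122 -6 .6; -224 -143 -7 .7; -256 -164 -7 .8; -288 -184 -8 .9; -313 -201 -8 .92"
  grip: 1
  grip_force: 40

```text
clock: 2.33
position: [0.4412, 0.2882, 0.2108]
tool_rot: [3.141, 0.0, 1.863]
force: [0.4, 0.6, -0.4]
grip_width: 0.0856
```

Run:
```python
from h import *
plan(.4201,-.1505,.15,1.406)
print(bot.observe()['qpos'])
```

```text
shift [-414.  -146.6   60.8] turn 0.457 dist 443.4 rows 10.6
[-0.89129283  0.36514583  0.26094366  1.85932173 -0.11453897  0.93089479
 -0.28627943]
```

Request:
move_arm:
  moves: "-38 -14 0 .05; -76 -28 0 .1; -114 -41 0 .15; -152 -54 0 .2; -190 -68 0 .25; -228 -81 0 .3; -266 -94 0 .35; -304 -108 0 .4; -342 -121 0 .43; -380 -135 10 .457"

```text
clock: 3.17
position: [0.4235, -0.1142, 0.2018]
tool_rot: [3.138, -0.001, 1.412]
force: [2.8, 1.0, 1.1]
grip_width: 0.0853
```

Run:
```python
from h import *
plan(.4201,-.1505,.09,1.406)
print(bot.observe()['qpos'])
p=bot.grab_frame('top');save(p,'top1')
```

```text
shift [-36.5   2.  111.7] turn 0.006 dist 117.5 rows 2.8
[-0.3208321   0.25124399  0.53993952  2.08863755 -0.17362226  0.84070736
  0.16283024]
```

Request:
move_arm:
  moves: "-20 1 20 0; -37 2 45 0.006; -37 2 80 .006; -37 2 112 .006; -37 2 140 .006; -37 2 160 .006; -37 2 175 .006; -37 2 185 .006; -37 2 185 .006; -37 2 185 .006"

```text
clock: 4.05
position: [0.4192, -0.1493, 0.0156]
tool_rot: [-3.141, -0.0, 1.407]
force: [-1.0, -0.4, 0.4]
grip_width: 0.0852
```

Run:
```python
from h import *
plan(.4201,-.1505,.006,1.406)
p=bot.grab_frame('top');save(p,'top2');a=p['frame'][280:420,200:360,::-1];cv2.imwrite('pics/top2c.png',cv2.resize(a,(640,560),interpolation=cv2.INTER_CUBIC))
```

```text
shift [-1.1  1.1  9.6] turn 0.001 dist 9.8 rows 0.2
```

View pics/top2c.png

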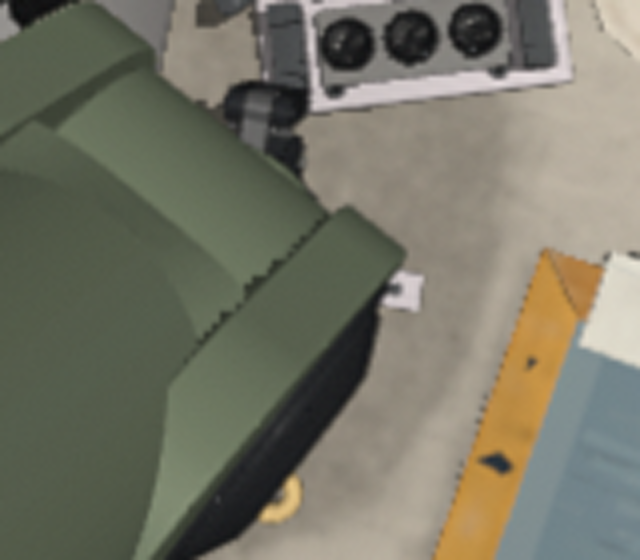

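The arm covers the bar in the top view, and only its right end shows, unmoved at about crop (405,290). I'll lower and grip.

Request:
move_arm:
  moves: "-1 1 5 0; -1 1 9 0; -1 1 9.5 0; -1 1 9.5 0; -1 1 9.5 0; -1 1 9.5 0; -1 1 9.5 0; -1 1 9.5 0; -1 1 9.5 0; -1 1 9.5 0"
  grip: 0
  grip_force: 40

```text
clock: 4.93
position: [0.42, -0.1503, 0.006]
tool_rot: [3.142, 0.0, 1.408]
force: [-1.0, 0.9, -0.2]
grip_width: -0.0002
```

Run:
```python
from h import *
print(bot.observe())
p=bot.grab_frame('scene');save(p,'s2');a=p['frame'][180:380,140:400,::-1];cv2.imwrite('pics/s2c.png',cv2.resize(a,(780,600),interpolation=cv2.INTER_CUBIC))
```

```text
{'clock': 4.9333, 'qpos': array([-0.00423663,  0.62659603,  0.28255562,  2.20516422, -0.47398933,
        0.366209  ,  0.51038145]), 'qd': array([ 3.61176259e-04,  5.11787907e-04,  4.71603661e-04, -7.26536071e-04,
       -5.40178466e-05,  6.92579237e-04, -3.91414071e-05]), 'joint_efforts': array([-9.35986347e-03, -7.62265849e+01,  8.85051817e+00, -1.38284039e+01,
        8.55842431e-03,  2.54680068e-03, -7.14764883e-04]), 'position': array([ 0.42000469, -0.15030933,  0.00595636]), 'tool_rot': array([3.14151048e+00, 5.70699839e-05, 1.40776571e+00]), 'force': array([-1.0347393 ,  0.94633307, -0.20565818]), 'moment': array([ 0.00671634, -0.02375659,  0.01748566]), 'grip_width': -0.0001611894959795153}
```

View pics/s2c.png

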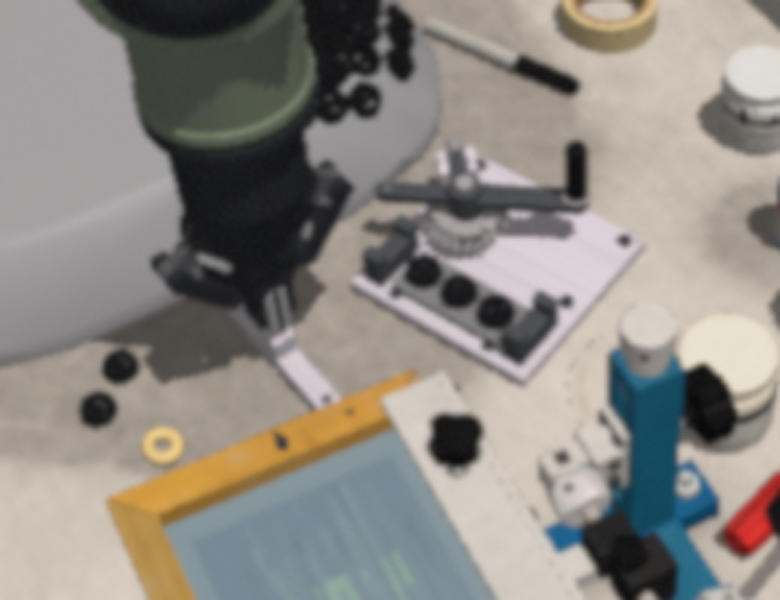

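Run:
```python
from h import *
np.set_printoptions(precision=4,suppress=True,linewidth=200)
p=bot.grab_frame('scene')
print(proj(p,[[.42,-.1503,.006],[.42,-.1503,.025],[.42,-.1503,.08],[.4201,-.1505,.028]]))
for d in bot.pinpoint(p,'bar')[:2]: print(d,at_z(p,d['at'],0),at_depth(p,d['at']))
P,r,c=cloud(p)
s=(np.abs(P[:,0]-.42)<.07)&(np.abs(P[:,1]+.15)<.08)&(P[:,2]>.006)&(P[:,2]<.1)
br=p['frame'][r,c].min(1)
for lo,hi in ((.006,.02),(.02,.035),(.035,.05),(.05,.07),(.07,.1)):
    for nm,q in (('bright',br>140),('dark',br<90)):
        t=s&q&(P[:,2]>=lo)&(P[:,2]<hi)
        if t.sum()>3: print(lo,nm,t.sum(),P[t].mean(0),P[t].min(0),P[t].max(0))
s=s&(br>140)&(P[:,2]<.035)
b=P[s]; u,S,v=np.linalg.svd(b[:,:2]-b[:,:2].mean(0));print(v[0],cv2.minAreaRect((b[:,:2]*1e3).astype(np.float32)))
a=p['frame'][250:330,190:290,::-1];cv2.imwrite('pics/s3c.png',cv2.resize(a,(750,600),interpolation=cv2.INTER_CUBIC))
```

```text
[[232.1069 295.7594]
 [230.7588 289.4763]
 [226.6778 270.3011]
 [230.6569 288.4945]]
{'at': [232.6, 300.9], 'conf': 0.83} [ 0.4151 -0.1559  0.    ] [ 0.4109 -0.1625  0.0102]
{'at': [391.4, 222.3], 'conf': 0.56} [ 0.7682 -0.2513  0.    ] [ 0.7455 -0.2664  0.028 ]
0.006 bright 212 [ 0.424  -0.1807  0.011 ] [ 0.4037 -0.2106  0.0065] [ 0.49   -0.1478  0.0192]
0.006 dark 30 [ 0.3796 -0.0986  0.0087] [ 0.3504 -0.1376  0.0061] [ 0.4369 -0.0792  0.013 ]
0.02 bright 33 [ 0.4191 -0.1605  0.0261] [ 0.4114 -0.1635  0.021 ] [ 0.4267 -0.1568  0.0298]
0.035 dark 42 [ 0.4169 -0.1573  0.0458] [ 0.4059 -0.1636  0.0373] [ 0.4327 -0.1429  0.0499]
0.05 dark 78 [ 0.415  -0.1578  0.06  ] [ 0.4046 -0.1643  0.0506] [ 0.4341 -0.1433  0.0699]
0.07 dark 394 [ 0.4166 -0.1584  0.0882] [ 0.3741 -0.1712  0.0702] [ 0.4597 -0.1352  0.1   ]
[-0.9313 -0.3641] ((446.6512451171875, -179.56607055664062), (90.4983901977539, 53.32148361206055), 6.979036331176758)
```

View pics/s3c.png

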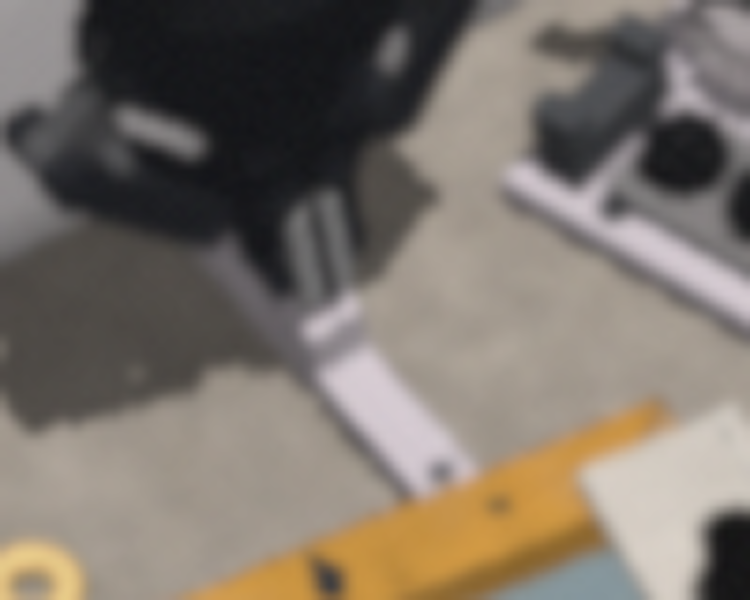

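Run:
```python
from h import *
np.set_printoptions(precision=4,suppress=True,linewidth=200)
p=bot.grab_frame('scene')
for col in (229,231,233,235):
  print(col)
  for row in range(268,300,2):
    print('  ',row,at_depth(p,[col,row]),p['frame'][row,col])
```

```text
229
   268 [ 0.4233 -0.154   0.0863] [23 24 26]
   270 [ 0.4215 -0.1555  0.0837] [24 25 27]
   272 [ 0.4196 -0.1572  0.0813] [23 24 27]
   274 [ 0.4151 -0.1628  0.0845] [27 26 31]
   276 [ 0.414  -0.1632  0.0803] [46 46 49]
   278 [ 0.4136 -0.1624  0.0745] [91 91 91]
   280 [ 0.4139 -0.1607  0.0671] [106 105 106]
   282 [ 0.4127 -0.1611  0.063 ] [97 96 97]
   284 [ 0.4129 -0.1595  0.0557] [91 91 91]
   286 [ 0.4119 -0.1596  0.051 ] [78 77 79]
   288 [ 0.4119 -0.1583  0.0441] [71 70 71]
   290 [ 0.4121 -0.1565  0.0364] [94 91 93]
   292 [ 0.4128 -0.154   0.0276] [110 105 109]
   294 [ 0.4117 -0.1543  0.0231] [116 110 114]
   296 [ 0.4118 -0.1528  0.0156] [101  97 100]
   298 [ 0.4114 -0.1518  0.0089] [98 93 94]
231
   268 [ 0.4215 -0.1629  0.0951] [22 22 26]
   270 [ 0.4225 -0.1602  0.0866] [22 23 26]
   272 [ 0.4206 -0.1619  0.0842] [25 26 28]
   274 [ 0.422  -0.1584  0.0745] [32 31 35]
   276 [ 0.4209 -0.1587  0.0702] [63 63 64]
   278 [ 0.4183 -0.1616  0.0694] [79 79 79]
   280 [ 0.417  -0.1622  0.0656] [83 82 83]
   282 [ 0.4165 -0.1617  0.0599] [96 96 96]
   284 [ 0.4153 -0.1621 
[... 1112 characters left out ...]
5] [23 23 27]
   270 [ 0.4275 -0.165   0.0859] [27 28 32]
   272 [ 0.4261 -0.1659  0.0825] [32 32 36]
   274 [ 0.4256 -0.1654  0.077 ] [38 38 40]
   276 [ 0.4283 -0.1601  0.0646] [68 69 69]
   278 [ 0.426  -0.1623  0.0628] [81 80 82]
   280 [ 0.4247 -0.163   0.059 ] [95 94 95]
   282 [ 0.4236 -0.1635  0.0548] [101 100 101]
   284 [ 0.4225 -0.1638  0.0503] [104 103 104]
   286 [ 0.4215 -0.164   0.0456] [103 102 102]
   288 [ 0.4204 -0.1644  0.0411] [113 111 112]
   290 [ 0.4238 -0.1579  0.0263] [166 158 163]
   292 [ 0.4209 -0.1611  0.026 ] [184 174 180]
   294 [ 0.419  -0.1626  0.0232] [147 140 144]
   296 [ 0.418  -0.1628  0.0184] [145 139 143]
   298 [ 0.4166 -0.1636  0.0144] [185 176 182]
```

Request:
move_arm:
  moves: "0 0 -10 0; 0 0 -25 0; 0 0 -40 0; 0 0 -50 0; 0 0 -50 0; 0 0 -50 0; 0 0 -50 0; 0 0 -50 0; 0 0 -50 0; 0 0 -50 0"

```text
clock: 5.97
position: [0.4197, -0.1503, 0.0555]
tool_rot: [-3.141, 0.0, 1.408]
force: [0.1, -0.1, -0.8]
grip_width: -0.0003
```

Run:
```python
from h import *
np.set_printoptions(precision=4,suppress=True,linewidth=200)
p=bot.grab_frame('scene')
print(proj(p,[.42,-.1503,.056]))
for col in (229,231,233):
  print(col)
  for row in range(250,300,3):
    print('  ',row,at_depth(p,[col,row]),p['frame'][row,col])
a=p['frame'][220:320,180:300,::-1];cv2.imwrite('pics/s4c.png',cv2.resize(a,(720,600),interpolation=cv2.INTER_CUBIC))
```

```text
[[228.492  278.8544]]
229
   250 [ 0.4241 -0.1638  0.1405] [22 23 26]
   253 [ 0.4227 -0.1642  0.1345] [28 29 32]
   256 [ 0.422  -0.1635  0.1268] [50 51 52]
   259 [ 0.4209 -0.1632  0.1197] [100  99 100]
   262 [ 0.4197 -0.1633  0.113 ] [83 83 84]
   265 [ 0.4191 -0.1623  0.1048] [73 72 73]
   268 [ 0.4177 -0.1626  0.0982] [73 72 73]
   271 [ 0.4169 -0.162   0.0904] [84 83 83]
   274 [ 0.4539 -0.1027 -0.0005] [80 76 72]
   277 [ 0.4492 -0.1077 -0.0011] [79 75 70]
   280 [ 0.444  -0.1138 -0.0003] [79 75 71]
   283 [ 0.4393 -0.1188 -0.0009] [113 107 108]
   286 [ 0.4222 -0.1435  0.0274] [191 182 187]
   289 [ 0.4174 -0.1489  0.0277] [215 204 211]
   292 [ 0.414  -0.1522  0.025 ] [184 175 181]
   295 [ 0.4111 -0.1545  0.0208] [110 105 108]
   298 [ 0.4127 -0.1498  0.0059] [99 94 96]
231
   250 [ 0.4267 -0.1658  0.1398] [23 24 28]
   253 [ 0.4258 -0.1655  0.1328] [30 31 35]
   256 [ 0.4258 -0.1638  0.1237] [36 36 38]
   259 [ 0.4266 -0.1607  0.1127] [83 82 84]
   262 [ 0.4241 -0.1628  0.1087] [100  99 100]
   265 [ 0.4233 -0.1621  0.1009] [104 104 104]
   268 [ 0.4217 -0.1626  0.0947] [
[... 540 characters left out ...]
48  0.1284] [60 59 61]
   256 [ 0.4315 -0.1611  0.1167] [91 89 90]
   259 [ 0.4307 -0.1606  0.1091] [70 68 69]
   262 [ 0.4294 -0.1608  0.1025] [54 54 56]
   265 [ 0.429  -0.1595  0.0937] [64 63 65]
   268 [ 0.4687 -0.098   0.0004] [97 95 92]
   271 [ 0.4636 -0.1037  0.0006] [85 81 78]
   274 [ 0.4596 -0.1077 -0.0015] [83 79 74]
   277 [ 0.4544 -0.1136 -0.0011] [83 78 74]
   280 [ 0.4495 -0.1189 -0.0013] [84 80 75]
   283 [ 0.4448 -0.1239 -0.0017] [130 123 118]
   286 [ 0.4274 -0.1486  0.0267] [199 190 194]
   289 [ 0.4224 -0.1543  0.0276] [217 206 212]
   292 [ 0.4183 -0.1585  0.0262] [213 203 209]
   295 [ 0.4151 -0.1615  0.0231] [154 147 152]
   298 [ 0.4132 -0.1623  0.0167] [153 145 151]
```

View pics/s4c.png

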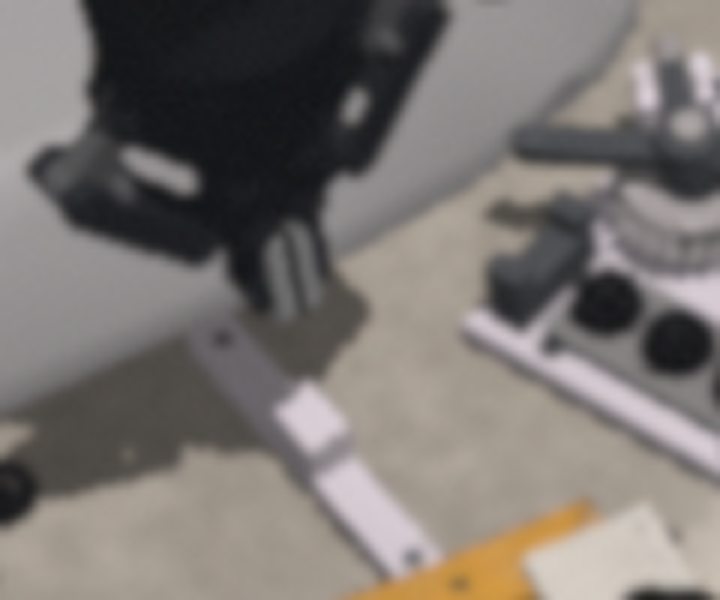

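Shut fingertips appear at z≈0.085 (crop (290,320)) while the reported TCP z is 0.0555. So the real tips stand about 29 mm above the reported TCP. The sideways position agrees, and the bar hasn't moved (block at crop (312,410)). I'll allow for this offset: open, go lower and watch the force.

Request:
move_arm:
  moves: "0 0 0 0; 0 0 0 0; 0 0 0 0; 0 0 0 0; 0 0 0 0; 0 0 0 0; 0 0 5 0; 0 0 15 0; 0 0 25 0; 0 0 35 0"
  grip: 1

```text
clock: 6.85
position: [0.4197, -0.1502, 0.0196]
tool_rot: [-3.141, -0.0, 1.408]
force: [0.9, -0.6, -0.7]
grip_width: 0.0853
```

Request:
move_arm:
  moves: "0 0 5 0; 0 0 10 0; 0 0 15 0; 0 0 20 0; 0 0 25 0; 0 0 28 0; 0 0 30 0; 0 0 30 0; 0 0 30 0; 0 0 30 0"

```text
clock: 7.68
position: [0.4201, -0.1504, -0.0089]
tool_rot: [3.141, 0.0, 1.408]
force: [0.1, -0.1, -0.1]
grip_width: 0.0853
```

Run:
```python
from h import *
p=bot.grab_frame('scene')
plan(.4201,-.1505,-.024,1.406)
a=p['frame'][220:320,170:290,::-1];cv2.imwrite('pics/s5c.png',cv2.resize(a,(720,600),interpolation=cv2.INTER_CUBIC))
```

```text
shift [-0.2  0.  15.1] turn 0.002 dist 15.1 rows 0.4
```

View pics/s5c.png

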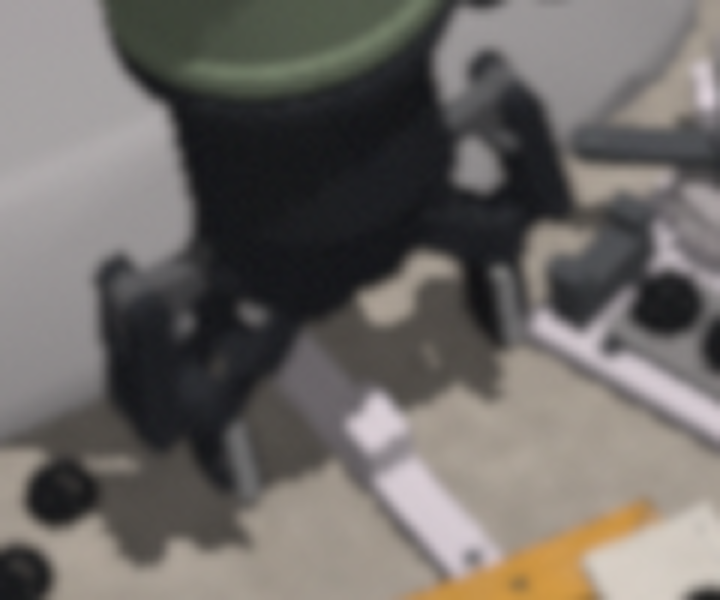

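Open fingers straddle the bar evenly (tips at crop (245,490) and (510,335), block at (375,420)). I'll lower the rest and close.

Request:
move_arm:
  moves: "0 0 5 0; 0 0 10 0; 0 0 13 0; 0 0 13 0; 0 0 13 0; 0 0 13 0; 0 0 13 0; 0 0 13 0; 0 0 13 0; 0 0 13 0"

```text
clock: 8.57
position: [0.4201, -0.1503, -0.022]
tool_rot: [3.141, 0.0, 1.408]
force: [-0.3, 0.5, -0.6]
grip_width: 0.0855
```

Request:
move_arm:
  moves: "0 0 0 0; 0 0 0 0; 0 0 0 0; 0 0 0 0; 0 0 0 0; 0 0 0 0; 0 0 0 0; 0 0 0 0; 0 0 0 0; 0 0 0 0"
  grip: 0
  grip_force: 40

```text
clock: 9.4
position: [0.42, -0.1503, -0.022]
tool_rot: [3.141, -0.0, 1.408]
force: [-0.3, 0.2, 5.1]
grip_width: 0.0152
```

Request:
move_arm:
  moves: "0 0 -5 0; 0 0 -15 0; 0 0 -30 0; 0 0 -45 0; 0 0 -60 0; 0 0 -67 0; 0 0 -67 0; 0 0 -67 0; 0 0 -67 0; 0 0 -67 0"

```text
clock: 10.23
position: [0.4196, -0.1502, 0.0443]
tool_rot: [-3.141, 0.0, 1.408]
force: [-0.4, -0.2, -0.9]
grip_width: 0.0152
```

Run:
```python
from h import *
print(bot.observe()['qpos'])
plan(.5190,-.2107,.045,1.691)
```

```text
[-0.06575315  0.55305521  0.36206913  2.19517172 -0.43115863  0.46106238
  0.47395489]
shift [-43.5 107.9  -0.8] turn -0.283 dist 116.4 rows 2.8
```

Request:
move_arm:
  moves: "0 20 0 0; 0 45 0 0; 0 70 0 -.05; -5 92 0 -.1; -17 104 0 -.16; -30 108 0 -.22; -40 108 0 -.27; -43.5 108 0 -.283; -43.5 108 0 -.283; -43.5 108 0 -.283"

```text
clock: 11.07
position: [0.5191, -0.2103, 0.0445]
tool_rot: [-3.141, -0.001, 1.689]
force: [-0.3, 0.8, -1.3]
grip_width: 0.0149
```

Run:
```python
from h import *
np.set_printoptions(precision=4,suppress=True)
plan(.5190,-.2107,.006,1.691)
p=bot.grab_frame('scene');P,r,c=cloud(p);br=p['frame'][r,c].min(1)
s=(np.abs(P[:,0]-.519)<.06)&(np.abs(P[:,1]+.21)<.085)&(P[:,2]>.06)&(P[:,2]<.10)&(br>110)
b=P[s];print(len(b),b.mean(0),b[:,2].min(),b[:,2].max(),cv2.minAreaRect((b[:,:2]*1e3).astype(np.float32)))
a=p['frame'][200:340,200:390,::-1];cv2.imwrite('pics/s6c.png',cv2.resize(a,(760,560),interpolation=cv2.INTER_CUBIC))
```

```text
shift [-0.4 -0.1 38.5] turn -0.002 dist 38.5 rows 0.9
379 [ 0.5213 -0.2453  0.078 ] 0.06381369388669444 0.09878005116600586 ((524.7540283203125, -243.99301147460938), (22.3298282623291, 63.161373138427734), 6.209062576293945)
```

View pics/s6c.png

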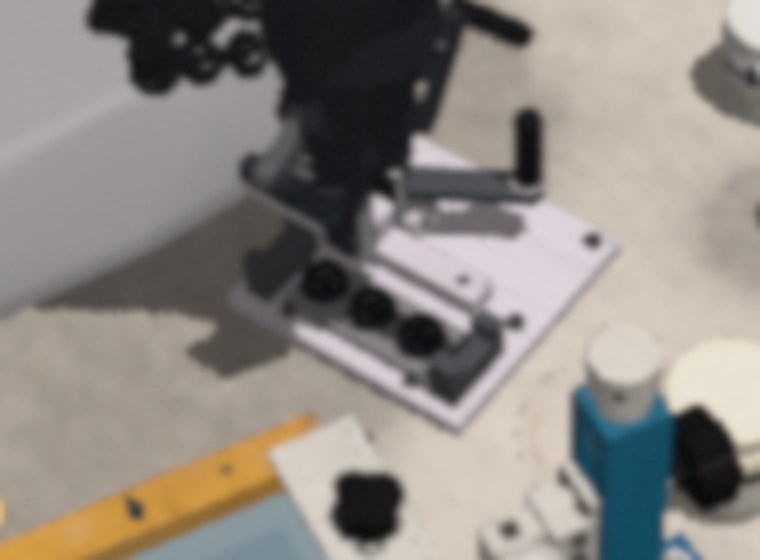

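The bar hangs level over the fixture, its right end at crop (475,285), with the lever and post clear at (525,150). I'll lower it.

Request:
move_arm:
  moves: "0 0 6 0; 0 0 12 0; 0 0 18 0; 0 0 23 0; 0 0 27 0; 0 0 31 0; 0 0 34 0; 0 0 37 0; -.4 0 37 0; -.4 0 37 0"

```text
clock: 11.95
position: [0.5195, -0.2113, 0.0079]
tool_rot: [-3.142, 0.0, 1.691]
force: [0.0, -0.5, -0.8]
grip_width: 0.015
```

Run:
```python
from h import *
np.set_printoptions(precision=4,suppress=True)
s=bot.observe();print(s['position'],s['force'],s['moment'],s['grip_width'])
plan(.5190,-.2107,.0045,1.691)
for n in ('scene','top'):
    p=bot.grab_frame(n);P,r,c=cloud(p);br=p['frame'][r,c].min(1)
    s=(np.abs(P[:,0]-.519)<.03)&(P[:,1]<-.225)&(P[:,1]>-.30)&(P[:,2]>.025)&(P[:,2]<.06)&(br>130)
    b=P[s]
    if len(b)>10: print(n,len(b),b.mean(0),np.percentile(b[:,2],[5,50,95]),cv2.minAreaRect((b[:,:2]*1e3).astype(np.float32)))
    save(p,n+'7')
```

```text
[ 0.5195 -0.2113  0.0079] [ 0.0458 -0.5291 -0.778 ] [-0.0157 -0.0792 -0.0176] 0.01501519540789058
shift [ 0.6 -0.4  3.4] turn -0.0 dist 3.5 rows 0.1
scene 221 [ 0.5241 -0.2521  0.041 ] [0.0363 0.0412 0.0442] ((529.45947265625, -250.12855529785156), (29.629928588867188, 53.88581466674805), 7.3424224853515625)
```

Request:
move_arm:
  moves: ".3 -.2 1 0; .5 -.4 2 0; .5 -.4 3 0; .5 -.4 3.5 0; .5 -.4 3.5 0; .5 -.4 3.5 0; .5 -.4 3.5 0; .5 -.4 3.5 0; .5 -.4 3.5 0; .5 -.4 3.5 0"

```text
clock: 12.88
position: [0.5191, -0.2107, 0.0044]
tool_rot: [3.142, 0.0, 1.691]
force: [0.9, 0.4, -0.9]
grip_width: 0.015
```

Request:
move_arm:
  moves: "0 0 .5 0; 0 0 .5 0; 0 0 .5 0; 0 0 .5 0; 0 0 .5 0; 0 0 .5 0; 0 0 .5 0; 0 0 .5 0; 0 0 .5 0; 0 0 .5 0"
  grip: 0.35

```text
clock: 13.72
position: [0.5191, -0.2107, 0.0039]
tool_rot: [-3.142, 0.0, 1.691]
force: [-0.5, 0.5, 1.0]
grip_width: 0.0298
```

Request:
move_arm:
  moves: "0 0 0 0; 0 0 -4 0; 0 0 -10 0; 0 0 -20 0; 0 0 -35 0; 0 0 -55 0; 0 0 -80 0; 0 0 -110 0; 0 0 -140 0; 0 0 -140 0"

```text
clock: 14.55
position: [0.5212, -0.2119, 0.15]
tool_rot: [3.135, 0.003, 1.69]
force: [0.6, -0.6, 0.6]
grip_width: 0.03
```

Run:
```python
from h import *
np.set_printoptions(precision=4,suppress=True)
O=np.array([.519,-.2107]);a=.12;M=np.array([[np.cos(a),-np.sin(a)],[np.sin(a),np.cos(a)]])
p=bot.grab_frame('scene');P,r,c=cloud(p);br=p['frame'][r,c].min(1)
F=(P[:,:2]-O)@M
s=(np.abs(F[:,0])<.025)&(np.abs(F[:,1])<.075)&(P[:,2]>.03)&(P[:,2]<.06)&(br>130)
m=np.zeros((480,640),np.uint8);m[r[s],c[s]]=1
b=F[s];z=P[s][:,2];print(s.sum(),b.mean(0),b.min(0),b.max(0),cv2.minAreaRect((b*1e3).astype(np.float32)))
t=z>.048;print('block',t.sum(),b[t].mean(0),z[t].mean());
for e in (b[:,1]<-.02),(b[:,1]>.02): print('end',e.sum(),b[e].mean(0),np.median(z[e]))
s=(np.hypot(*(P[:,:2]-[.6051,-.2312]).T)<.03)&(P[:,2]>.08)&(P[:,2]<.1)
print('post',s.sum(),P[s].mean(0),(P[s].min(0)+P[s].max(0))/2)
a=p['frame'][180:330,200:400,::-1];cv2.imwrite('pics/s8c.png',cv2.resize(a,(800,600),interpolation=cv2.INTER_CUBIC))
print(bot.observe()['position'],bot.observe()['tool_rot'],bot.observe()['qpos'])
```

```text
471 [-0.0005 -0.0102] [-0.0094 -0.0672] [0.0243 0.0528] ((7.526095390319824, -7.172443389892578), (33.691993713378906, 120.03141784667969), 0.087850421667099)
block 97 [-0.0012 -0.0007] 0.05324884767558251
end 194 [ 0.0001 -0.0439] 0.0371272203714903
end 118 [-0.0007  0.0367] 0.037280535251722424
post 71 [ 0.604  -0.232   0.0898] [ 0.6052 -0.2304  0.0886]
[ 0.5205 -0.2113  0.1476] [3.1365 0.0018 1.6906] [ 0.0033  0.516   0.3867  1.8436 -0.2569  0.8255  0.6388]
```

View pics/s8c.png

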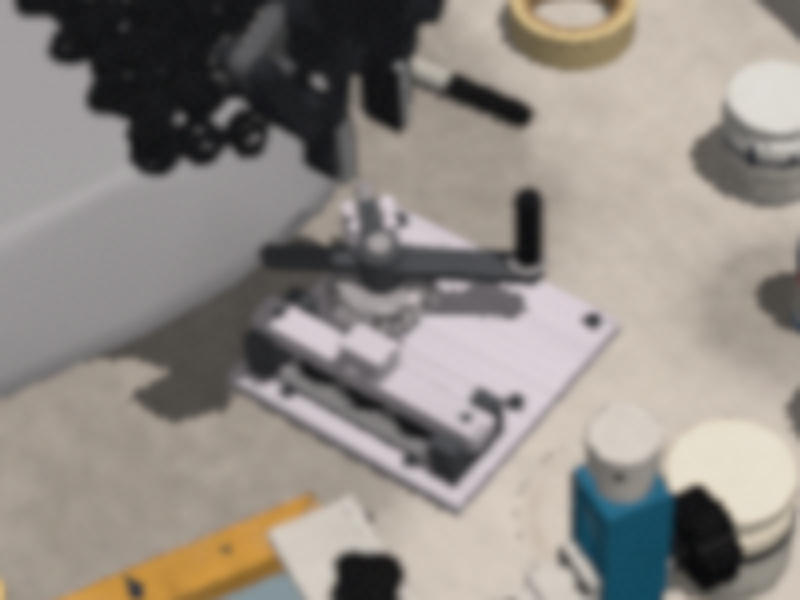

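The bar lies in both notches: the block is within about 1 mm of centre, both ends have tops at z≈37 mm, and it shows level from crop (275,310) to (480,425). The lever hasn't moved. Next is the post, at crop (528,225).

Run:
```python
from h import *
plan(.6051,-.2312,.11,2.45)
```

```text
shift [-29.8  81.4  38. ] turn -0.759 dist 94.7 rows 6.1
```

Request:
move_arm:
  moves: "-4 12 0 -.1; -8 24 5 -.2; -12 36 10 -.3; -16 48 15 -.4; -20 60 20 -.5; -25 72 25 -.6; -30 83 30 -.7; -30 83 34 -.76; -30 83 34 -.76; -30 83 34 -.76"
  grip: 0.6

```text
clock: 15.43
position: [0.6045, -0.2306, 0.1097]
tool_rot: [-3.141, -0.001, 2.448]
force: [-0.6, 0.6, 0.4]
grip_width: 0.0512
```

Run:
```python
from h import *
s=bot.observe();print(s['position'],s['tool_rot'],s['qpos'],s['force'])
plan(.6051,-.2312,.034,2.45)
p=bot.grab_frame('scene');a=p['frame'][150:300,240:440,::-1];cv2.imwrite('pics/s9c.png',cv2.resize(a,(800,600),interpolation=cv2.INTER_CUBIC))
```

```text
[ 0.60445701 -0.23059082  0.10970217] [-3.14118034e+00 -9.53562719e-04  2.44823107e+00] [ 0.16757137  0.66672484  0.16242886  1.6236708  -0.13199394  0.86298882
  1.25929215] [-0.55914136  0.63446943  0.39640884]
shift [-1.  -0.  75.7] turn -0.002 dist 75.7 rows 1.8
```

View pics/s9c.png

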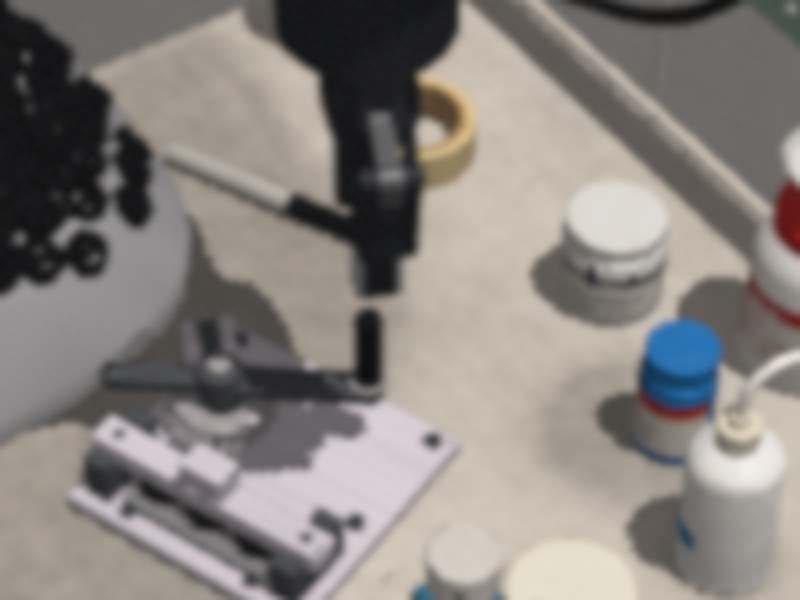

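The open fingers (crop (380,280)) stand directly over the post (370,320), with nothing in the way.

Request:
move_arm:
  moves: "-1 0 15 0; -1 0 30 0; -1 0 45 0; -1 0 58 0; -1 0 68 0; -1 0 75 0; -1 0 76 0; -1 0 76 0; -1 0 76 0; -1 0 76 0"

```text
clock: 16.32
position: [0.6062, -0.2314, 0.0346]
tool_rot: [3.141, 0.001, 2.451]
force: [0.9, 0.4, 1.0]
grip_width: 0.0517
```

Request:
move_arm:
  moves: "0 0 0 0; 0 0 0 0; 0 0 0 0; 0 0 0 0; 0 0 0 0; 0 0 0 0; 0 0 0 0; 0 0 0 0; 0 0 0 0; 0 0 0 0"
  grip: 0
  grip_force: 40

```text
clock: 17.15
position: [0.6059, -0.2314, 0.0341]
tool_rot: [-3.141, 0.0, 2.451]
force: [-1.6, -1.3, 5.3]
grip_width: 0.0129
```

```bash
cat > swing.py <<'E'
from h import *
H=np.array([.5631,-.1752]);A=.12
def ptw(th): return H+.07*np.array([np.cos(A-np.pi/3+th),np.sin(A-np.pi/3+th)])
s=bot.observe();d=s['position'][:2]-H
print('lever from TCP',np.arctan2(d[1],d[0])-A+np.pi/3,'r',np.hypot(*d),'w',s['grip_width'],'F',s['force'],s['position'][2])
E
python3 - <<'E'
from swing import *
T=R.from_euler('xyz',s['tool_rot']).as_matrix();r0=s['position'][:2]
for th in np.arange(.0,1.2,.08):
    q=np.append(ptw(th)-r0,0);print(round(th,2),(T.T@q*1e3).round(1))
E
```

```text
lever from TCP 0.006823171961187757 r 0.07063741858534343 w 0.012876941377405906 F [-1.64788665 -1.25779778  5.34209424] 0.03412597245031437
0.0 [ 0.7 -0.3 -0. ]
0.08 [-0.4  5.2 -0. ]
0.16 [-1.  10.7 -0. ]
0.24 [-1.2 16.3 -0. ]
0.32 [-1.  21.9 -0. ]
0.4 [-0.3 27.5 -0. ]
0.48 [ 0.9 33.  -0. ]
0.56 [ 2.4 38.3 -0. ]
0.64 [ 4.4 43.6 -0. ]
0.72 [ 6.8 48.6 -0. ]
0.8 [ 9.6 53.5 -0. ]
0.88 [12.8 58.1 -0. ]
0.96 [16.3 62.4 -0. ]
1.04 [20.2 66.5 -0. ]
1.12 [24.4 70.2 -0. ]
```

Request:
move_arm:
  moves: "0 2.5 0 0; -.4 5.2 0 0; -.8 8 0 0; -1 10.7 0 0; -1.1 13.5 0 0; -1.2 16.3 0 0; -1.1 19 0 0; -1 21.9 0 0; -.7 24.7 0 0; -.3 27.5 0 0"

```text
clock: 17.98
position: [0.6237, -0.2126, 0.0342]
tool_rot: [-3.14, 0.003, 2.449]
force: [0.8, -15.5, 1.7]
grip_width: 0.0125
```

Run:
```python
from swing import *
p=bot.grab_frame('scene');P,r,c=cloud(p)
for d in bot.pinpoint(p,'finger_tip')[:2]+bot.pinpoint(p,'hub')[:1]: print(d,at_z(p,d['at'],.041))
# lever arm points (top of crank/finger) z 40..52 around hub, finger side
s=(np.hypot(*(P[:,:2]-H).T)<.056)&(np.hypot(*(P[:,:2]-H).T)>.02)&(P[:,2]>.041)&(P[:,2]<.056)
b=P[s][:,:2]-H;ang=np.arctan2(b[:,1],b[:,0])-A+np.pi/3-np.pi
ang=(ang+np.pi)%(2*np.pi)-np.pi;k=np.abs(ang-.4)<.9;print(k.sum(),np.median(ang[k]))
```

```text
lever from TCP 0.3738061439288658 r 0.07122050416616052 w 0.012489618605614587 F [  0.82513962 -15.4627593    1.67393259] 0.03422783149779665
{'at': [266.9, 250.5], 'conf': 0.73} [ 0.52122287 -0.14313812  0.041     ]
{'at': [376.6, 316.1], 'conf': 0.71} [ 0.54106239 -0.3918005   0.041     ]
132 0.40329708260354646
```

Request:
move_arm:
  moves: ".5 2.7 0 0; 1.2 5.5 0 0; 1.9 8.2 0 0; 2.7 10.8 0 0; 3.6 13.4 0 0; 4.7 16.1 0 0; 5.8 18.6 0 0; 7.1 21.1 0 0; 7.1 21.1 0 0; 7.1 21.1 0 0"

```text
clock: 18.97
position: [0.6331, -0.1891, 0.0344]
tool_rot: [3.14, 0.002, 2.451]
force: [6.3, -0.5, 2.9]
grip_width: 0.013
```

```bash
cat >> swing.py <<'E'
def lever():
    p=bot.grab_frame('scene');P,r,c=cloud(p);h=np.hypot(*(P[:,:2]-H).T)
    s=(h<.056)&(h>.02)&(P[:,2]>.041)&(P[:,2]<.056)
    b=P[s][:,:2]-H;ang=np.arctan2(b[:,1],b[:,0])-A+np.pi/3-np.pi
    ang=(ang+np.pi)%(2*np.pi)-np.pi;k=np.abs(ang-.7)<.8;print('lever cloud',k.sum(),np.median(ang[k]));return p
E
python3 - <<'E'
from swing import *
lever();print(bot.observe()['force'])
E
```

```text
lever from TCP 0.731809228955372 r 0.07139210383076254 w 0.012978920607179137 F [ 6.30053281 -0.51944111  2.93547236] 0.0343996450240303
lever cloud 145 0.7797079850056594
[ 5.33424294 -0.16590399  3.0584642 ]
```

Request:
move_arm:
  moves: "1.4 2.5 0 0; 2.8 4.9 0 0; 4.4 7.2 0 0; 6 9.5 0 0; 7.7 11.7 0 0; 9.5 13.8 0 0; 11.4 15.9 0 0; 13.4 17.9 0 0; 14.5 18.9 0 0; 15.5 19.8 0 0"

```text
clock: 19.85
position: [0.634, -0.1647, 0.0344]
tool_rot: [3.14, 0.004, 2.451]
force: [9.4, -5.7, -0.6]
grip_width: 0.0126
```

Run:
```python
from swing import *
lever();print(bot.observe()['force'])
```

```text
lever from TCP 1.0736782772016162 r 0.07169400734034266 w 0.012599089978766258 F [ 9.43762607 -5.68800867 -0.60155886] 0.03444883541973368
lever cloud 133 1.10769700353777
[ 9.04189282 -4.59388152 -0.98018932]
```

Request:
move_arm:
  moves: ".5 1 0 0; 1 2 0 0; 1.5 2.8 0 0; 1.5 2.8 0 0; 1.5 2.8 0 0; 1.5 2.8 0 0; 1.5 2.8 0 0; 1.5 2.8 0 0; 1.5 2.8 0 0; 1.5 2.8 0 0"

```text
clock: 20.73
position: [0.6338, -0.1622, 0.0343]
tool_rot: [3.141, 0.003, 2.45]
force: [5.4, -6.8, 1.9]
grip_width: 0.0128
```

Run:
```python
from swing import *
p=lever();print(bot.observe()['force'])
P,r,c=cloud(p);br=p['frame'][r,c].min(1)
O=np.array([.519,-.2107]);M=np.array([[np.cos(A),-np.sin(A)],[np.sin(A),np.cos(A)]]);F=(P[:,:2]-O)@M
s=(np.abs(F[:,0])<.012)&(np.abs(F[:,1])<.075)&(P[:,2]>.03)&(P[:,2]<.06)&(br>130);b=F[s];z=P[s][:,2];t=z>.048
print('block',b[t].mean(0),z[t].mean(),'ends z',np.median(z[b[:,1]<-.02]),np.median(z[(b[:,1]>.014)&(z<.042)]),b.min(0),b.max(0))
# finger centreline direction in fixture frame
h=np.hypot(*(P[:,:2]-H).T);q=(h<.056)&(h>.02)&(P[:,2]>.041)&(P[:,2]<.056)&(F[:,0]<.03);print('finger in fixture',F[q].mean(0),cv2.minAreaRect((F[q]*1e3).astype(np.float32)))
a=p['frame'][180:330,200:400,::-1];cv2.imwrite('pics/s10c.png',cv2.resize(a,(800,600),interpolation=cv2.INTER_CUBIC))
```

```text
lever from TCP 1.1092399330728613 r 0.07192563401837719 w 0.012832238068278734 F [ 5.36824011 -6.79122347  1.85686709] 0.03427588110299113
lever cloud 135 1.1518883881896986
[ 5.54995805 -6.13460165  1.96176355]
block [-1.13626431e-03  8.72239577e-05] 0.05303404678592226 ends z 0.03746042823533147 0.03716520744934765 [-0.00984686 -0.06574912] [0.0118599  0.06453666]
finger in fixture [0.00838551 0.02287828] ((12.494649887084961, 15.964962005615234), (37.41792678833008, 38.57356262207031), 8.713401794433594)
```

View pics/s10c.png

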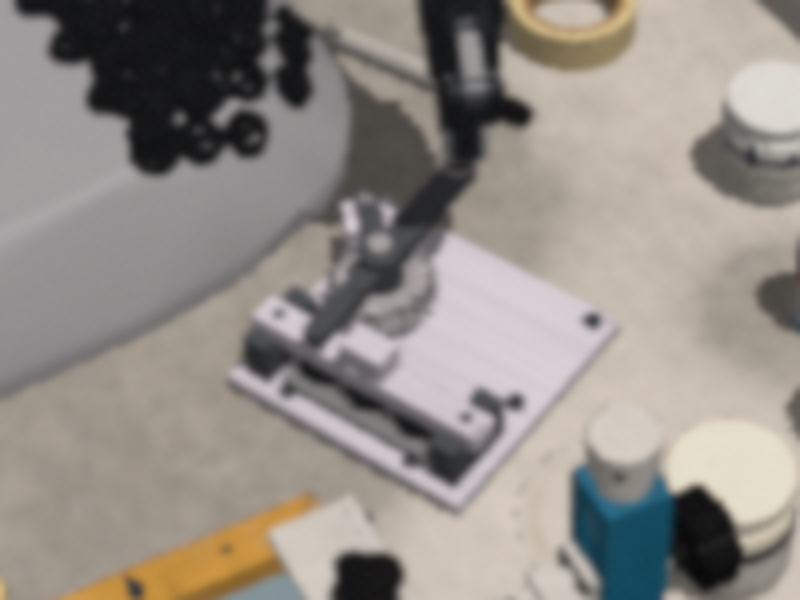

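Run:
```python
from workcell import bot
s=bot.observe();print(s['qd'].round(3),s['grip_width'],s['clock'],bot.job_done())
```

```text
the job is handed in; nothing more can be done
[-0.001 -0.001  0.002 -0.001 -0.002  0.001 -0.002] 0.012520936516890787 20.7833 None
```

The bar is laid in both notches and released. The lever is swung counter-clockwise to its fourth notch, the gripper still holds the post, and the job is handed in at 20.8 s. The hand-in reported no verdict.

- **Bar:** its block measured within about 1.2 mm across and 0.1 mm along of the seat. Both ends have tops at z of about 37 mm, where 38 was expected, so it lies flat. In the last picture the finger stands across it.
- **Lever:** the tool position gives 1.11 rad and the depth image 1.15 rad, a disagreement of 0.04. Both lie inside 1.02–1.27 and well short of the fifth click. The clicks were judged from the angle, as I did not see them separately.
- **Grip:** the fingers read 12.5 mm on the post at a 40 N grip setting, and the arm is at rest. The steady force on the tool is about 8 N, partly radial because the hub estimate is about 1–2 mm off.
- **First grasp failed:** the fingers shut above the bar. The picture showed the real fingertips about 29 mm higher than the reported tool position. I allowed for that from then on, and both later grasps held.
- **Bystanders:** the arm stayed clear of the pots, tape, marker and screwdriver. I did not measure their positions at the end.

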